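# Make up the oiling kit and the case-closing kit

## Robot

A 6-joint arm with a two-finger parallel gripper is mounted at the origin on a cart in front of the work surface, level with it; the furniture and walls round the work are solid. World frame = base frame: x ahead of the robot, y to its left, z up, the work surface at z = 0. Lengths are in m, angles in rad, forces in N, time in s.
With the tool pointing down it reaches from about 0.375 to 0.825 m from the base axis. Payload 5.5 kg.
Tool frame: the origin (TCP) lies midway between the tips of the shut fingers; the grasp point (between the pads) lies 19 mm behind it (arm.grip_depth is the distance from the TCP to the grasp point, in m); z points along the fingers, y is the line along which they close (so a half turn about z gives the same grasp; the last joint's range is limited). The gripper opens to 85 mm and grips with 20 to 120 N. Pads are 22 mm wide; open, the fingers measure 114 mm over their backs; the gripper's body (76 mm by 85 mm) begins 54 mm behind the grasp point. The pads swing forward as they close: fully open they stand 13 mm farther back than shut.
Start: joints at [1.107, 0.314, -0.047, 1.21, 0, 1.571], TCP at [0.268, 0.537, 0.231] pointing down, gripper open.
Joint ranges: [-2.67, 2.67], [-0.69, 1.73], [-1.03, 1.25], [-2.08, 2.16], [-1.42, 1.45], [-3.14, 3.14]. Speed limits (rad/s): [2.39, 2.39, 3.01, 3.14, 3.14, 3.14].

## Interface

Orientations are given as a rotation vector (axis times angle).
In Python, from workcell import arm gives the robot as it stands.
- The arm moves only by the tool step_arm, never from a script. Its argument "deltas" is a list of rows, each a list of 3 entries, a list of its own where there are three numbers: the turn, a rotation vector about the tool's x, y, z in rad, then the shift along the tool's x, y, z in m, then the closure, from -1 (fully open) to 1 (shut). In form: [[[wx, wy, wz], [x, y, z], fingers], ...]. A call has 1 to 5 rows; each row shifts and turns the commanded pose from where the row before left it, along the tool's axes as they then stand; what a row does not reach is not made up. A row lasts 1/8 s, in which the tool goes at most 62.5 mm and 10.7 degrees, less where a joint would pass 70% of its speed; a pose out of reach is approached as far as the arm can. A call with a gripper value outside its range is refused whole. The fingers move at their own pace and stop on an object; the grip force is fixed at half the most. Time passes only in rows, so rows that do not move let the fingers close. It gives the time, the measured TCP pose, the force, the opening and the grip force at its end, in the units of the state.
- arm.observe(): the state, without advancing time (a new reading comes with each control period).
- arm.get_image(name): name is "scene" or "top"; returns a dict with "pixels" (400x640x3 uint8, red, green, blue), "depth" (400x640 float32, m along the optical axis (not along the pixel's ray), 0 where there is no reading), "mtx" (3x3 intrinsics, pixels), "origin" and "attitude" of the camera in the world. Camera axes: x right, y down, z forward; pixel columns grow to the right and rows downward; lengths in m; the calibration is good to about 2 mm. A picture is of the moment at which its call begins.
- arm.close_job(): hands the job in; it is judged then, once.
The state is a dict: "time_s": time; "qpos": joint angles; "qvel": joint speeds; "joint_torque": joint torques, N m; "position": TCP position; "ee_rot": TCP orientation; "contact_force": force on the tool from outside, world axes, zero at the start; "ft_torque": the same for the moment, N m; "finger_gap": opening from 0.0 (shut) to 1.0 (fully open); "grasp_force": force on a finger pad.
Only numpy, scipy, OpenCV 4.12 (cv2) and the standard library are available. Lean on these libraries where they do the work, as an engineer would, in place of code of your own. Each camera call takes 0.05 s, during which the arm holds its last target. There are 200 camera calls.

## Task

Make up two service kits from the stock standing on the bench: the blue tray gets the brown dropper bottle in its middle compartment and the red-lidded oil cup in either end compartment; the yellow tray gets the pale pink lacquer bottle in its middle compartment, and the white nylon die with the stem and the black loupe in the two end compartments, one in each. Everything must stand upright on the floor of its compartment, and the flat white die and the brass barrel are not wanted: leave them where they stand.

Things in the scene. Friction and masses are not known exactly. Their poses are not given: they have to be found in the camera images.
- blue_tray: Oiling kit: fixed, low blue plastic tray, flat on the bench, 68 mm (x) by 196 mm (y); three 60 x 60 mm compartments in a row along its y axis, centres at y = -64, 0, +64 mm. Origin: centre of the underside, z up. Floors 8 mm above the underside; rim top 15 mm and divider tops 13 mm above it, walls 4 mm thick; a carrying tab sticks out 11 mm at each end at rim height.
- yellow_tray: Case-closing kit: fixed, low yellow plastic tray, flat on the bench, 68 mm (x) by 196 mm (y); three 60 x 60 mm compartments in a row along its y axis, centres at y = -64, 0, +64 mm. Origin: centre of the underside, z up. Floors 8 mm above the underside; rim top 15 mm and divider tops 13 mm above it, walls 4 mm thick; a carrying tab sticks out 11 mm at each end at rim height.
- dropper: Brown glass dropper bottle with a black rubber top, 29 mm diameter, 90 mm tall overall; the straight body, to grip, reaches from the foot to about 45 mm, then a shoulder to 54 mm; 45 g. Loose, stands upright on the bench; origin: centre of its underside; z up; round about z.
- oil_cup: Small black oil cup with a red lid and knob, 34 mm diameter, 26 mm tall; the lid (32 mm diameter, 13 to 22 mm above the foot) is fixed on and can be gripped; 40 g. Loose, stands upright on the bench; origin: centre of its underside; z up; round about z.
- lacquer: Small clear bottle of very pale pink lacquer with a tall black cap, 31 mm diameter, 79 mm tall; the glass body reaches to 46 mm, the cap (17 mm diameter) from there to the top; 50 g. Loose, stands upright on the bench; origin: centre of its underside; z up; round about z.
- stem_die: White nylon press die with a stem: foot 22 mm diameter and 12 mm high, on it an upright stem about 12 mm in diameter up to 28 mm; grip the stem; 20 g. Loose, stands upright on the bench; origin: centre of its underside; z up; round about z.
- loupe: Black eye loupe like a small tapered cup, 34 mm diameter at its wide top, 30 mm tall, standing on its narrower end; 25 g. Loose, stands upright on the bench; origin: centre of its underside; z up; round about z.
- flat_die: Flat white nylon press die, a plain disc 29 mm in diameter and 14 mm high; not wanted. Loose, stands upright on the bench; origin: centre of its underside; z up; round about z.
- barrel: Small brass mainspring barrel, a disc 22 mm in diameter and 10 mm high; not wanted. Loose, stands upright on the bench; origin: centre of its underside; z up; round about z.

How it is judged:
At the end, for the whole second after the job is handed in: Dropper mid, oil cup at an end of the blue tray; lacquer mid, stem die and loupe at opposite ends of the yellow. All on the floor (3 mm), upright (0.1 rad), at rest, off the compartment's centre by at most 16 mm (bottles), 15 (cup, loupe), 20 (die) along each tray axis (z of dropper in the frame of blue_tray between 0.005 and 0.011 m and angle between each of dropper, oil_cup, lacquer, stem_die, loupe's own z axis and vertical below 0.1 rad and linear speed of each of dropper, oil_cup, lacquer, stem_die, loupe below 0.02 m/s and z of oil_cup in the frame of blue_tray between 0.005 and 0.011 m and z of lacquer in the frame of yellow_tray between 0.005 and 0.011 m and z of stem_die in the frame of yellow_tray between 0.005 and 0.011 m and z of loupe in the frame of yellow_tray between 0.005 and 0.011 m and x of dropper in the frame of blue_tray between -0.016 and 0.016 m and y of dropper in the frame of blue_tray between -0.016 and 0.016 m and x of lacquer in the frame of yellow_tray between -0.016 and 0.016 m and y of lacquer in the frame of yellow_tray between -0.016 and 0.016 m and ((x of oil_cup in the frame of blue_tray between -0.015 and 0.015 m and y of oil_cup in the frame of blue_tray between -0.079 and -0.049 m) or (x of oil_cup in the frame of blue_tray between -0.015 and 0.015 m and y of oil_cup in the frame of blue_tray between 0.049 and 0.079 m)) and (((x of stem_die in the frame of yellow_tray between -0.02 and 0.02 m and y of stem_die in the frame of yellow_tray between -0.084 and -0.044 m) and (x of loupe in the frame of yellow_tray between -0.015 and 0.015 m and y of loupe in the frame of yellow_tray between 0.049 and 0.079 m)) or ((x of stem_die in the frame of yellow_tray between -0.02 and 0.02 m and y of stem_die in the frame of yellow_tray between 0.044 and 0.084 m) and (x of loupe in the frame of yellow_tray between -0.015 and 0.015 m and y of loupe in the frame of yellow_tray between -0.079 and -0.049 m)))); the robot touches nothing.
It fails at once if the flat white die was moved by more than 15 mm from where it stood (distance of flat_die from where it was at the start of the episode above 0.015 m).
It fails at once if the brass barrel was moved by more than 15 mm from where it stood (distance of barrel from where it was at the start of the episode above 0.015 m).
It also fails if it takes over 109 s, if anything falls off the work surface, if the arm or the gripper's body presses on something with over 40 N, if the wrist force passes 120 N, or if a joint passes its speed limit or range.

## Working session

There is one attempt and no reset: what is moved stays moved. The work goes in short steps, Python scripts to look and compute and a tool call to move; the robot and the scene stay as the last step left them, time stands still between calls to the robot, and variables do not carry over. Pictures are saved under pics/ and viewed, at most 14 in all, crops included, and the job is handed in when it is done.

Besides the shell and the picture viewer there is one more tool, called in YAML: its name, and indented under it one key for each argument. step_arm: Moves the arm, as the interface text tells. Its arguments: {"type":"object","properties":{"deltas":{"type":"array"}},"required":["deltas"]}

```bash
mkdir -p pics
python3 - <<'E'
from workcell import arm
import cv2,numpy as np
s=arm.observe();print(s)
for n in("top","scene"):
    d=arm.get_image(n);np.savez(n+"0.npz",**d)
    cv2.imwrite(f"pics/{n}0.png",d["pixels"][...,::-1]);print(n,d["mtx"],d["origin"],d["attitude"])
E
```

```text
{'time_s': 0.0, 'qpos': array([ 1.10699980e+00,  3.14207810e-01, -4.80288703e-02,  1.21019115e+00,
        3.37414834e-06,  1.57080606e+00]), 'qvel': array([-1.12527811e-04, -5.88067037e-04, -1.75634729e-06, -8.78462629e-04,
       -1.12987780e-03, -9.44293276e-04]), 'joint_torque': array([-5.00791375e-04, -5.39593434e+01,  3.39747119e+01,  1.92726671e-02,
       -4.50404411e-05, -2.94375425e-06]), 'position': array([0.26816241, 0.5361277 , 0.23046748]), 'ee_rot': array([-7.21945469e-01, -3.05712554e+00,  2.49263837e-03]), 'contact_force': array([ 0.11390443, -0.40799279,  0.9760577 ]), 'ft_torque': array([ 0.03072038,  0.04233907, -0.07748696]), 'grasp_force': 0.0, 'finger_gap': 0.9999502136386309}
top [[459.69734806   0.         328.64529411]
 [  0.         459.69734806 207.53050571]
 [  0.           0.           1.        ]] [0.33632139 0.07458949 1.02492195] [-2.14203936  2.10156945 -0.21431406]
scene [[417.90982671   0.         318.55755262]
 [  0.         417.90982671 204.53245957]
 [  0.           0.           1.        ]] [-0.00405978  0.42608411  0.66841896] [-1.22929757  2.33204489 -0.94922321]
```

View pics/top0.png

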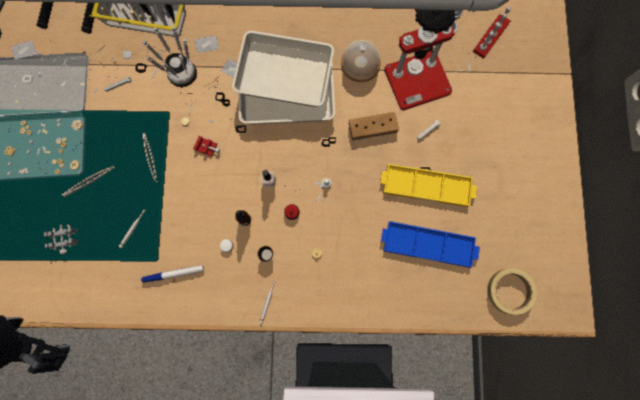

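View pics/scene0.png

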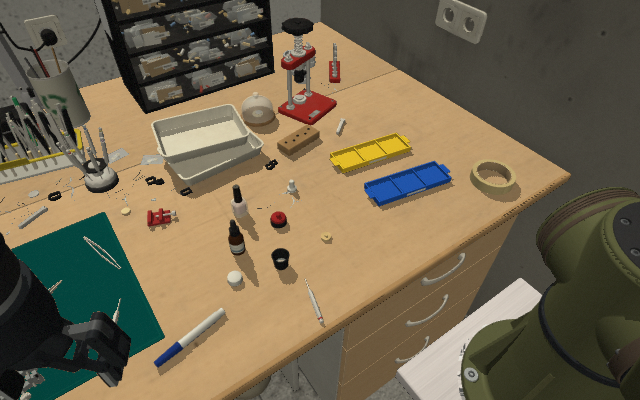

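Top view: lacquer at (267,177), dropper (243,217), oil cup (291,212), stem die (326,184), loupe (265,254), flat die (226,246), barrel (316,254). The yellow tray is centred near (429,186) and the blue near (431,245). The scene view confirms which is which.

```bash
cat > h.py <<'E'
import numpy as np,cv2
from scipy.spatial.transform import Rotation as R
def cloud(d):
    K=d["mtx"];v,u=np.mgrid[:400,:640];z=d["depth"]
    p=np.stack([(u-K[0,2])/K[0,0]*z,(v-K[1,2])/K[1,1]*z,z],-1)
    return p@R.from_rotvec(d["attitude"]).as_matrix().T+d["origin"]
def ray(d,u,v,h):
    K=d["mtx"];r=R.from_rotvec(d["attitude"]).as_matrix()@[(u-K[0,2])/K[0,0],(v-K[1,2])/K[1,1],1]
    return d["origin"]+r*(h-d["origin"][2])/r[2]
E
python3 - <<'E'
from h import *
names=dict(lacquer=(267,177),dropper=(243,217),oil=(291,212),stem=(326,184),loupe=(265,254),flat=(226,246),barrel=(316,254))
T=dict(np.load("top0.npz"));S=dict(np.load("scene0.npz"))
c=cloud(T);cs=cloud(S)
print("bench z",np.nanmedian(c[260:300,340:400,2]),np.nanmedian(cs[280:310,370:400,2]))
for n,(u,v) in names.items():
    for lab,C,D in(("top",c,T),("scene",cs,S)):
        p0=c[v,u]; p0=ray(T,u,v,.02) 
        m=(np.hypot(C[...,0]-p0[0],C[...,1]-p0[1])<.04)&(C[...,2]>.006)&(D["depth"]>0)
        P=C[m]
        if len(P)<5: print(n,lab,"few");continue
        mn,mx=P.min(0),P.max(0);zt=np.percentile(P[:,2],95)
        t=P[P[:,2]>zt-.006]
        print(n,lab,len(P),"bbox",mn.round(3),mx.round(3),"mid",((mn+mx)/2)[:2].round(4),"topmean",t.mean(0).round(4))
hsv=cv2.cvtColor(T["pixels"],cv2.COLOR_RGB2HSV);
for n,lo,hi in(("yellow",22,33),("blue",105,125)):
    m=cv2.inRange(hsv,(lo,150,60),(hi,255,255));m[:,:360]=0;m[:150]=0;m[285:]=0;m[:,490:]=0
    k=cv2.morphologyEx(m,cv2.MORPH_OPEN,np.ones((3,3)))
    cn=max(cv2.findContours(k,0,2)[0],key=cv2.contourArea)
    P=np.array([ray(T,a,b,.013)[:2] for a,b in cn[:,0]],np.float32)*1000
    r=cv2.minAreaRect(P);print(n,r,cv2.boxPoints(r).round())
E
```

```text
bench z -0.0006200810327868789 -0.002747607896866955
lacquer top 222 bbox [0.582 0.192 0.007] [0.614 0.223 0.081] mid [0.5975 0.2074] topmean [0.5971 0.2074 0.0767]
lacquer scene 364 bbox [0.58  0.193 0.006] [0.609 0.224 0.082] mid [0.5949 0.2084] topmean [0.5957 0.2087 0.077 ]
dropper top 194 bbox [0.493 0.245 0.006] [0.521 0.273 0.091] mid [0.5072 0.2588] topmean [0.5072 0.2581 0.0877]
dropper scene 403 bbox [0.492 0.246 0.006] [0.518 0.274 0.091] mid [0.5051 0.26  ] topmean [0.5056 0.2599 0.0857]
oil top 185 bbox [0.51  0.138 0.006] [0.542 0.17  0.029] mid [0.5259 0.1541] topmean [0.526  0.1529 0.021 ]
oil scene 204 bbox [0.509 0.138 0.006] [0.543 0.171 0.028] mid [0.526  0.1547] topmean [0.5249 0.1552 0.0215]
stem top 65 bbox [0.554 0.049 0.006] [0.604 0.097 0.03 ] mid [0.579  0.0728] topmean [0.596  0.077  0.0274]
stem scene 75 bbox [0.584 0.066 0.006] [0.602 0.088 0.03 ] mid [0.5931 0.0769] topmean [0.5949 0.0782 0.0272]
loupe top 135 bbox [0.413 0.19  0.006] [0.445 0.223 0.032] mid [0.4291 0.2068] topmean [0.4306 0.2085 0.0286]
loupe scene 272 bbox [0.412 0.19  0.006] [0.448 0.223 0.032] mid [0.43   0.2066] topmean [0.4306 0.2061 0.0287]
flat top 125 bbox [0.434 0.282 0.006] [0.461 0.309 0.018] mid [0.4477 0.2953] topmean [0.447  0.2956 0.0121]
flat scene 165 bbox [0.433 0.284 0.006] [0.461 0.311 0.016] mid [0.447  0.2971] topmean [0.4462 0.297  0.0131]
barrel top 35 bbox [0.425 0.087 0.006] [0.445 0.105 0.01 ] mid [0.4353 0.0959] topmean [0.4362 0.095  0.0075]
barrel scene 45 bbox [0.427 0.085 0.006] [0.447 0.105 0.01 ] mid [0.4367 0.0952] topmean [0.4353 0.0954 0.0073]
yellow ((593.9879150390625, -154.87945556640625), (216.67259216308594, 68.62059020996094), 81.642578125) [[ 544. -257.]
 [ 612. -267.]
 [ 644.  -53.]
 [ 576.  -43.]]
blue ((458.1676940917969, -155.60055541992188), (214.26707458496094, 66.01200103759766), 80.23104095458984) [[ 407. -256.]
 [ 473. -267.]
 [ 509.  -56.]
 [ 444.  -44.]]
```

step_arm:
  deltas:
    - [[0,0,0.18],[0,0,0],-0.4]
    - [[0,0,0.18],[0,0,0],-0.4]
    - [[0,0,0.18],[0,0,0],-0.4]
    - [[0,0,0.18],[0,0,0],-0.4]
    - [[0,0,0.18],[0,0,0],-0.4]

```text
time_s: 0.72
position: [0.2683, 0.5363, 0.2308]
ee_rot: [1.987, 2.433, -0.001]
contact_force: [-0.1, 0.5, 0.2]
finger_gap: 0.7
grasp_force: 0.0
```

step_arm:
  deltas:
    - [[0,0,0.18],[0,0,0],-0.4]
    - [[0,0,0.18],[0,0,0],-0.4]
    - [[0,0,0],[-0.05,0.03,0],-0.4]
    - [[0,0,0],[-0.05,0.03,0],-0.4]
    - [[0,0,0],[0,0,0],-0.4]

```text
time_s: 1.35
position: [0.3132, 0.4252, 0.2311]
ee_rot: [2.388, 2.04, -0.002]
contact_force: [-0.2, 1.3, 0.6]
finger_gap: 0.699
grasp_force: 0.0
```

```bash
cat > d.py <<'E'
import sys,numpy as np
from workcell import arm
from scipy.spatial.transform import Rotation as R
P=dict(lacquer=(.5965,.208),dropper=(.506,.2585),oil=(.526,.1545),stem=(.5955,.0775),loupe=(.430,.2067),
 Ym=(.594,-.155),Ya=(.6035,-.092),Yb=(.5845,-.218),Bm=(.458,-.1555),Ba=(.469,-.0925),Bb=(.447,-.2185))
s=arm.observe();r=R.from_rotvec(s["ee_rot"]);p=s["position"]
print("t",s["time_s"],"p",p.round(4),"gap",round(s["finger_gap"],3),"tilt",r.as_matrix()[:2,2].round(3),"yaw",np.degrees(np.arctan2(*r.as_matrix()[[1,0],1])).round(1))
for a in sys.argv[1:]: # name
    print(a,r.inv().apply(np.r_[P[a],p[2]]-p).round(4))
E
python3 d.py loupe stem
```

```text
t 1.35 p [0.3132 0.4252 0.2311] gap 0.699 tilt [-0.    -0.002] yaw -9.0
loupe [-0.1976  0.1496  0.0003]
stem [-0.2993  0.3332  0.0005]
```

step_arm:
  deltas:
    - [[0,0,0],[-0.0494,0.0374,0],-0.4]
    - [[0,0,0],[-0.0494,0.0374,0],-0.4]
    - [[0,0,0],[-0.0494,0.0374,0.04],-0.4]
    - [[0,0,0],[-0.0494,0.0374,0.04],-0.4]
    - [[0,0,0],[0,0,0.04],-0.4]

```text
time_s: 1.98
position: [0.4232, 0.2253, 0.1229]
ee_rot: [2.389, 2.039, 0.002]
contact_force: [-0.1, 0.8, 0.0]
finger_gap: 0.7
grasp_force: 0.0
```

step_arm:
  deltas:
    - [[0,0,0],[0,0,0.04],-0.4]
    - [[0,0,0],[0,0,0],-0.4]

```text
time_s: 2.22
position: [0.4187, 0.2262, 0.0809]
ee_rot: [-2.383, -2.044, 0.009]
contact_force: [0.3, 0.1, 0.6]
finger_gap: 0.699
grasp_force: 0.0
```

```bash
python3 d.py loupe
python3 - <<'E'
from workcell import arm
import cv2
a=arm.get_image("scene")["pixels"][150:350,180:380]
cv2.imwrite("pics/s1.png",cv2.resize(a,None,fx=3,fy=3)[...,::-1])
E
```

```text
t 2.225 p [0.4187 0.2262 0.0809] gap 0.699 tilt [-0.006 -0.003] yaw -8.8
loupe [-0.0176  0.0141 -0.    ]
```

View pics/s1.png

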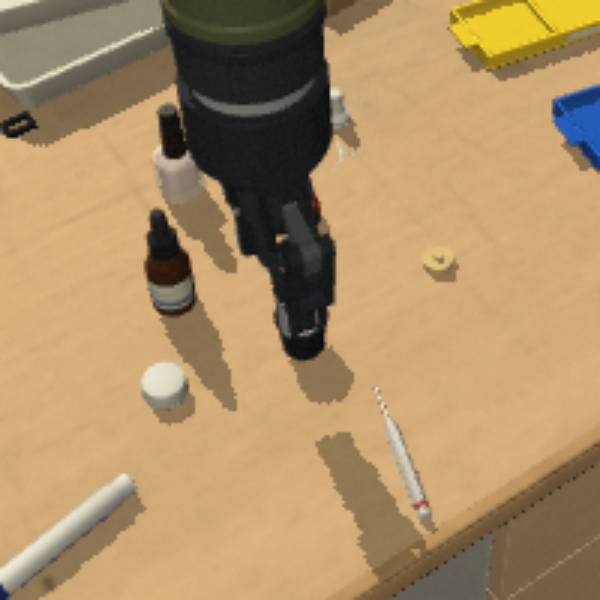

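The crop shows the gripper above the loupe (crop 303,340), still about 20 mm short of it because the speed limit clipped a row. The other things are undisturbed. I correct and go down.

step_arm:
  deltas:
    - [[0,0,0],[-0.0176,0.0141,0],-0.4]
    - [[0,0,0],[0,0,0.02],-0.4]
    - [[0,0,0],[0,0,0],-0.4]

```text
time_s: 2.65
position: [0.4328, 0.2082, 0.0644]
ee_rot: [-2.384, -2.046, -0.001]
contact_force: [-0.3, -0.2, 0.4]
finger_gap: 0.699
grasp_force: 0.0
```

```bash
python3 d.py loupe
```

```text
t 2.65 p [0.4328 0.2082 0.0644] gap 0.699 tilt [0. 0.] yaw -8.7
loupe [-0.0019 -0.0025 -0.    ]
```

step_arm:
  deltas:
    - [[0,0,0],[-0.002,-0.0025,0.018],-0.4]
    - [[0,0,0],[0,0,0.018],-0.4]
    - [[0,0,0],[0,0,0.018],-0.4]
    - [[0,0,0],[0,0,0],-0.4]

```text
time_s: 3.15
position: [0.4296, 0.2065, 0.01]
ee_rot: [-2.384, -2.046, 0.001]
contact_force: [-0.6, 0.2, 0.1]
finger_gap: 0.704
grasp_force: 0.0
```

step_arm:
  deltas:
    - [[0,0,0],[0,0,0],1]
    - [[0,0,0],[0,0,0],1]
    - [[0,0,0],[0,0,0],1]
    - [[0,0,0],[0,0,0],1]

```text
time_s: 3.65
position: [0.4308, 0.2068, 0.0112]
ee_rot: [2.384, 2.045, 0.004]
contact_force: [-0.6, -0.9, 7.8]
finger_gap: 0.358
grasp_force: 58.6
```

```bash
python3 d.py loupe
```

```text
t 3.65 p [0.4308 0.2068 0.0112] gap 0.358 tilt [0.002 0.001] yaw -8.8
loupe [-0.0002 -0.0008 -0.    ]
```

step_arm:
  deltas:
    - [[0,0,0],[0,0,-0.02],1]
    - [[0,0,0],[0,0,-0.04],1]
    - [[0,0,0],[0,0,-0.04],1]
    - [[0,0,0],[0,0,0],1]

```text
time_s: 4.15
position: [0.4326, 0.2075, 0.1135]
ee_rot: [2.383, 2.044, 0.011]
contact_force: [0.5, 0.2, -1.6]
finger_gap: 0.355
grasp_force: 59.4
```

```bash
python3 d.py Ya Yb
python3 - <<'E'
from workcell import arm
import cv2
a=arm.get_image("scene")["pixels"][150:350,180:380]
cv2.imwrite("pics/s2.png",cv2.resize(a,None,fx=3,fy=3)[...,::-1])
E
```

```text
t 4.15 p [0.4326 0.2075 0.1135] gap 0.355 tilt [0.007 0.003] yaw -8.8
Ya [-2.699e-01  2.146e-01  2.000e-04]
Yb [-0.3973  0.215  -0.0004]
```

View pics/s2.png

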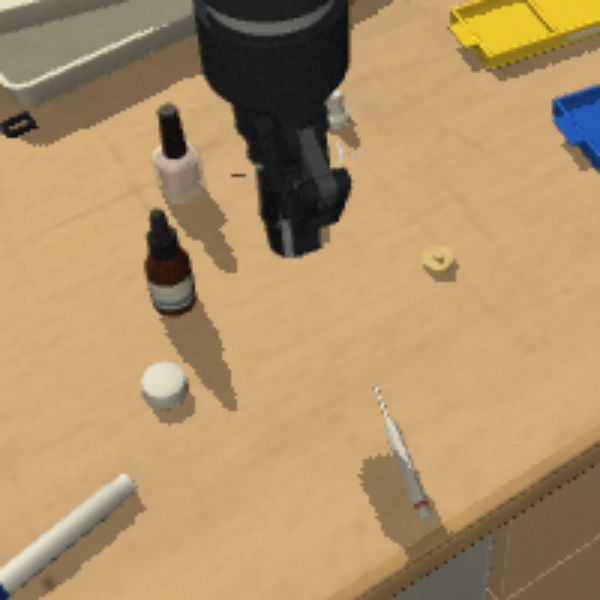

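The loupe has left its place and hangs level in the fingers (crop 300,235), with grip force 59 N. I carry it to the far end of the yellow tray.

step_arm:
  deltas:
    - [[0,0,0],[-0.044,0.024,0],1]
    - [[0,0,0],[-0.044,0.024,0],1]
    - [[0,0,0],[-0.044,0.024,0],1]
    - [[0,0,0],[-0.044,0.024,0],1]
    - [[0,0,0],[-0.044,0.024,0],1]

```text
time_s: 4.82
position: [0.5143, -0.0312, 0.1084]
ee_rot: [-2.384, -2.044, 0.002]
contact_force: [-0.4, 0.1, -0.7]
finger_gap: 0.359
grasp_force: 59.5
```

step_arm:
  deltas:
    - [[0,0,0],[-0.044,0.024,0],1]
    - [[0,0,0],[-0.044,0.024,0],1]
    - [[0,0,0],[-0.044,0.024,0],1]
    - [[0,0,0],[-0.044,0.024,0],1]
    - [[0,0,0],[0,0,0],1]

```text
time_s: 5.45
position: [0.583, -0.2213, 0.108]
ee_rot: [-2.389, -2.04, 0.001]
contact_force: [0.2, 1.1, 0.5]
finger_gap: 0.359
grasp_force: 59.5
```

```bash
python3 d.py Yb
python3 - <<'E'
from workcell import arm
import cv2
a=arm.get_image("scene")["pixels"][60:220,300:500]
cv2.imwrite("pics/s3.png",cv2.resize(a,None,fx=3,fy=3)[...,::-1])
E
```

```text
t 5.45 p [ 0.583  -0.2213  0.108 ] gap 0.359 tilt [-0.001 -0.   ] yaw -9.0
Yb [ 0.0035  0.001  -0.    ]
```

View pics/s3.png

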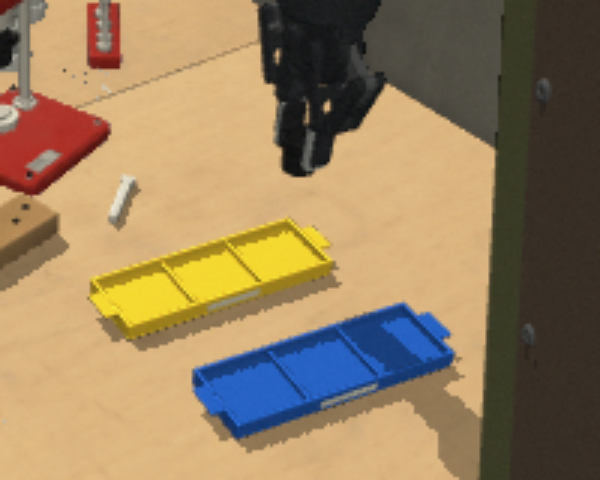

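The loupe is over the yellow tray's far compartment (the fingers end at crop 297,172), and its foot looks level. I lower it.

step_arm:
  deltas:
    - [[0,0,0],[0.0035,0.001,0.028],1]
    - [[0,0,0],[0,0,0.028],1]
    - [[0,0,0],[0,0,0.02],1]
    - [[0,0,0],[0,0,0.01],1]
    - [[0,0,0],[0,0,0],1]

```text
time_s: 6.12
position: [0.5834, -0.2139, 0.0228]
ee_rot: [-2.382, -2.045, 0.001]
contact_force: [0.2, -0.5, -0.3]
finger_gap: 0.359
grasp_force: 59.5
```

```bash
python3 d.py Yb
```

```text
t 6.125 p [ 0.5834 -0.2139  0.0228] gap 0.359 tilt [-0.002  0.001] yaw -8.7
Yb [-0.0039  0.0017 -0.    ]
```

step_arm:
  deltas:
    - [[0,0,0],[-0.0035,0.0015,0.003],1]
    - [[0,0,0],[0,0,0],1]
    - [[0,0,0],[0,0,0],0]
    - [[0,0,0],[0,0,0],-0.15]
    - [[0,0,0],[0,0,0],-0.15]

```text
time_s: 6.75
position: [0.5853, -0.2187, 0.0206]
ee_rot: [2.385, 2.045, 0.0]
contact_force: [-0.6, 0.2, -0.3]
finger_gap: 0.573
grasp_force: 0.0
```

step_arm:
  deltas:
    - [[0,0,0],[0,0,-0.02],-0.2]
    - [[0,0,0],[0,0,-0.05],-0.4]
    - [[0,0,0],[0,0,-0.03],-0.4]
    - [[0,0,0],[0,0,0],-0.4]

```text
time_s: 7.25
position: [0.5874, -0.2194, 0.1237]
ee_rot: [2.381, 2.042, 0.004]
contact_force: [-0.2, 0.4, -1.1]
finger_gap: 0.703
grasp_force: 0.0
```

```bash
python3 d.py stem
python3 - <<'E'
from workcell import arm
import cv2
a=arm.get_image("scene")["pixels"][60:220,300:500]
cv2.imwrite("pics/s4.png",cv2.resize(a,None,fx=3,fy=3)[...,::-1])
E
```

```text
t 7.25 p [ 0.5874 -0.2194  0.1237] gap 0.703 tilt [ 0.005 -0.002] yaw -8.8
stem [ 0.2947 -0.0373 -0.0005]
```

View pics/s4.png

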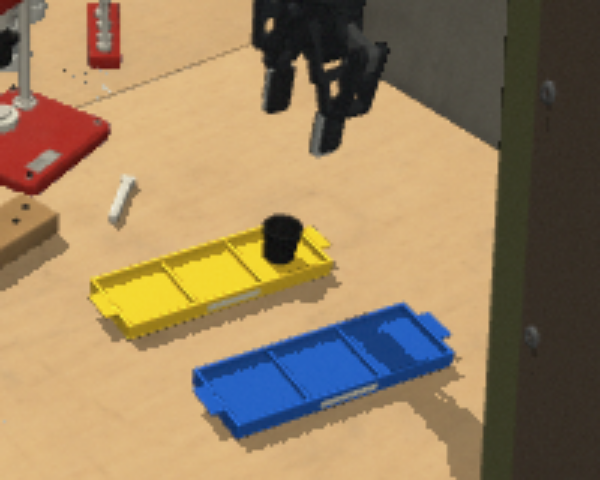

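The loupe stands upright in the yellow far compartment (crop 282,240). Next is the stem die.

step_arm:
  deltas:
    - [[0,0,0],[0.049,-0.0062,0],-0.5]
    - [[0,0,0],[0.049,-0.0062,0],-0.5]
    - [[0,0,0],[0.049,-0.0062,0],-0.5]
    - [[0,0,0],[0.049,-0.0062,0],-0.5]
    - [[0,0,0],[0.049,-0.0062,0],-0.5]

```text
time_s: 7.92
position: [0.5907, 0.0297, 0.1188]
ee_rot: [-2.384, -2.044, 0.003]
contact_force: [0.3, -0.1, 0.7]
finger_gap: 0.746
grasp_force: 0.0
```

step_arm:
  deltas:
    - [[0,0,0],[0.049,-0.0062,0],-0.4]
    - [[0,0,0],[0,0,0.03],-0.4]
    - [[0,0,0],[0,0,0.03],-0.4]
    - [[0,0,0],[0,0,0],-0.4]

```text
time_s: 8.43
position: [0.5898, 0.0774, 0.0568]
ee_rot: [-2.381, -2.043, 0.01]
contact_force: [-0.2, 0.3, -0.0]
finger_gap: 0.7
grasp_force: 0.0
```

```bash
python3 d.py stem
```

```text
t 8.425 p [0.5898 0.0774 0.0568] gap 0.7 tilt [-0.007 -0.001] yaw -8.7
stem [ 0.001   0.0057 -0.    ]
```

step_arm:
  deltas:
    - [[0,0,0],[0.001,0.004,0.02],-0.4]
    - [[0,0,0],[0,0,0.02],-0.4]
    - [[0,0,0],[0,0,0],-0.4]
    - [[0,0,0],[0,0,0],-0.4]

```text
time_s: 8.93
position: [0.5981, 0.0779, 0.0211]
ee_rot: [2.385, 2.044, 0.001]
contact_force: [0.3, 0.0, 0.3]
finger_gap: 0.7
grasp_force: 0.0
```

```bash
python3 d.py stem
```

```text
t 8.925 p [0.5981 0.0779 0.0211] gap 0.7 tilt [0.001 0.   ] yaw -8.8
stem [-0.0008 -0.0025 -0.    ]
```

step_arm:
  deltas:
    - [[0,0,0],[-0.001,-0.0025,0.006],-0.4]
    - [[0,0,0],[0,0,0],0.5]
    - [[0,0,0],[0,0,0],1]
    - [[0,0,0],[0,0,0],1]
    - [[0,0,0],[0,0,0],1]

```text
time_s: 9.55
position: [0.5951, 0.0775, 0.015]
ee_rot: [2.384, 2.045, 0.001]
contact_force: [-1.1, 0.1, 3.4]
finger_gap: 0.101
grasp_force: 58.7
```

step_arm:
  deltas:
    - [[0,0,0],[0,0,0],1]
    - [[0,0,0],[0,0,-0.03],1]
    - [[0,0,0],[0,0,-0.03],1]
    - [[0,0,0],[0,0,0],1]

```text
time_s: 10.05
position: [0.5968, 0.0776, 0.0767]
ee_rot: [2.383, 2.044, 0.006]
contact_force: [1.5, 0.7, -0.5]
finger_gap: 0.1
grasp_force: 58.8
```

```bash
python3 d.py Ya
```

```text
t 10.05 p [0.5968 0.0776 0.0767] gap 0.1 tilt [0.004 0.001] yaw -8.8
Ya [-1.666e-01  3.240e-02 -1.000e-04]
```

step_arm:
  deltas:
    - [[0,0,0],[-0.0417,0.008,0],1]
    - [[0,0,0],[-0.0417,0.008,0],1]
    - [[0,0,0],[-0.0417,0.008,0],1]
    - [[0,0,0],[-0.0417,0.008,0],1]
    - [[0,0,0],[0,0,0],1]

```text
time_s: 10.68
position: [0.6002, -0.095, 0.0731]
ee_rot: [-2.388, -2.04, 0.002]
contact_force: [0.4, -0.0, 0.3]
finger_gap: 0.103
grasp_force: 58.7
```

step_arm:
  deltas:
    - [[0,0,0],[0,0,0.02],1]
    - [[0,0,0],[0,0,0.02],1]
    - [[0,0,0],[0,0,0],1]
    - [[0,0,0],[0,0,0],1]

```text
time_s: 11.18
position: [0.601, -0.0917, 0.0346]
ee_rot: [-2.384, -2.046, 0.0]
contact_force: [0.5, -0.0, 0.4]
finger_gap: 0.099
grasp_force: 58.7
```

```bash
python3 d.py Ya
```

```text
t 11.175 p [ 0.601  -0.0917  0.0346] gap 0.099 tilt [-0.  0.] yaw -8.7
Ya [ 0.0001  0.0025 -0.    ]
```

step_arm:
  deltas:
    - [[0,0,0],[0,0.0025,0.011],1]
    - [[0,0,0],[0,0,0],1]
    - [[0,0,0],[0,0,0],0.5]
    - [[0,0,0],[0,0,0],0.2]
    - [[0,0,0],[0,0,0],0.1]

```text
time_s: 11.8
position: [0.6035, -0.0928, 0.0236]
ee_rot: [2.385, 2.045, 0.0]
contact_force: [-0.4, 1.0, -0.4]
finger_gap: 0.45
grasp_force: 0.0
```

step_arm:
  deltas:
    - [[0,0,0],[0,0,-0.02],0]
    - [[0,0,0],[0,0,-0.04],-0.4]
    - [[0,0,0],[0,0,-0.04],-0.4]
    - [[0,0,0],[0,0,0],-0.4]

```text
time_s: 12.3
position: [0.6063, -0.0932, 0.1274]
ee_rot: [2.381, 2.042, 0.007]
contact_force: [0.1, 0.1, -1.0]
finger_gap: 0.7
grasp_force: 0.0
```

```bash
python3 d.py oil;  python3 - <<'E'
from workcell import arm
import cv2
a=arm.get_image("scene")["pixels"][60:220,300:500]
cv2.imwrite("pics/s5.png",cv2.resize(a,None,fx=3,fy=3)[...,::-1])
E
```

```text
t 12.3 p [ 0.6063 -0.0932  0.1274] gap 0.7 tilt [ 0.007 -0.001] yaw -8.8
oil [ 0.2326 -0.1171 -0.0008]
```

View pics/s5.png

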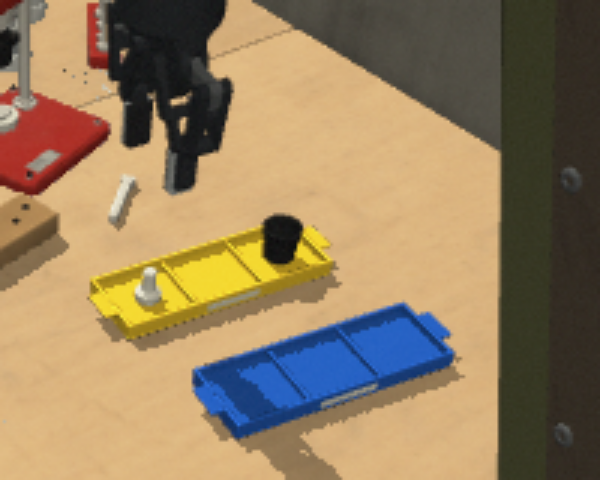

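The stem die stands upright in the near yellow compartment (crop 148,288), and the loupe is still upright. Next is the oil cup.

step_arm:
  deltas:
    - [[0,0,0],[0.0465,-0.0234,0],-0.4]
    - [[0,0,0],[0.0465,-0.0234,0],-0.4]
    - [[0,0,0],[0.0465,-0.0234,0],-0.4]
    - [[0,0,0],[0.0465,-0.0234,0],-0.4]
    - [[0,0,0],[0.0465,-0.0234,0],-0.4]

```text
time_s: 12.98
position: [0.5216, 0.156, 0.1221]
ee_rot: [-2.384, -2.044, 0.003]
contact_force: [1.4, 0.8, 0.6]
finger_gap: 0.701
grasp_force: 0.0
```

step_arm:
  deltas:
    - [[0,0,0],[0,0,0.03],-0.4]
    - [[0,0,0],[0,0,0.03],-0.4]
    - [[0,0,0],[0,0,0.01],-0.4]
    - [[0,0,0],[0,0,0],-0.4]

```text
time_s: 13.48
position: [0.5223, 0.1545, 0.0525]
ee_rot: [-2.384, -2.044, 0.003]
contact_force: [-0.7, 0.2, -0.1]
finger_gap: 0.697
grasp_force: 0.0
```

```bash
python3 d.py oil
```

```text
t 13.475 p [0.5223 0.1545 0.0525] gap 0.697 tilt [-0.002 -0.001] yaw -8.8
oil [ 0.0006  0.0036 -0.    ]
```

step_arm:
  deltas:
    - [[0,0,0],[0,0.003,0.018],-0.4]
    - [[0,0,0],[0,0,0.015],-0.4]
    - [[0,0,0],[0,0,0.008],-0.4]
    - [[0,0,0],[0,0,0],-0.4]

```text
time_s: 13.98
position: [0.5255, 0.1542, 0.0116]
ee_rot: [-2.384, -2.045, 0.002]
contact_force: [-0.1, -0.5, 0.1]
finger_gap: 0.699
grasp_force: 0.0
```

step_arm:
  deltas:
    - [[0,0,0],[0,0,0],0]
    - [[0,0,0],[0,0,0],1]
    - [[0,0,0],[0,0,0],1]
    - [[0,0,0],[0,0,0],1]
    - [[0,0,0],[0,0,0],1]

```text
time_s: 14.6
position: [0.5271, 0.1546, 0.0136]
ee_rot: [2.384, 2.045, 0.002]
contact_force: [-0.8, -0.2, 6.0]
finger_gap: 0.315
grasp_force: 58.6
```

step_arm:
  deltas:
    - [[0,0,0],[0,0,-0.03],1]
    - [[0,0,0],[0,0,-0.04],1]
    - [[0,0,0],[0,0,0],1]

```text
time_s: 14.98
position: [0.529, 0.1553, 0.0858]
ee_rot: [2.383, 2.044, 0.009]
contact_force: [-0.2, -0.5, -0.4]
finger_gap: 0.308
grasp_force: 58.7
```

```bash
python3 d.py Bb Ba
```

```text
t 14.975 p [0.529  0.1553 0.0858] gap 0.308 tilt [0.006 0.002] yaw -8.8
Bb [-0.3819 -0.0241 -0.0012]
Ba [-0.254  -0.0215 -0.0008]
```

step_arm:
  deltas:
    - [[0,0,0],[-0.0423,-0.0036,0],1]
    - [[0,0,0],[-0.0423,-0.0036,0],1]
    - [[0,0,0],[-0.0423,-0.0036,0],1]
    - [[0,0,0],[-0.0423,-0.0036,0],1]
    - [[0,0,0],[-0.0423,-0.0036,0],1]

```text
time_s: 15.6
position: [0.4752, -0.053, 0.0817]
ee_rot: [-2.384, -2.045, 0.001]
contact_force: [0.5, -0.8, -0.3]
finger_gap: 0.311
grasp_force: 58.8
```

step_arm:
  deltas:
    - [[0,0,0],[-0.0423,-0.0036,0],1]
    - [[0,0,0],[0,0,0],1]
    - [[0,0,0],[0,0,0.025],1]
    - [[0,0,0],[0,0,0.015],1]
    - [[0,0,0],[0,0,0],1]

```text
time_s: 16.23
position: [0.4648, -0.0922, 0.0411]
ee_rot: [-2.382, -2.045, 0.003]
contact_force: [0.4, 0.1, -1.3]
finger_gap: 0.307
grasp_force: 58.8
```

```bash
python3 d.py Ba
```

```text
t 16.225 p [ 0.4648 -0.0922  0.0411] gap 0.307 tilt [-0.003  0.001] yaw -8.7
Ba [ 0.0003  0.0042 -0.    ]
```

step_arm:
  deltas:
    - [[0,0,0],[0,0.003,0.012],1]
    - [[0,0,0],[0,0,0.006],1]
    - [[0,0,0],[0,0,0],1]
    - [[0,0,0],[0,0,0],1]

```text
time_s: 16.73
position: [0.4693, -0.0936, 0.0247]
ee_rot: [2.385, 2.045, 0.0]
contact_force: [0.4, 0.2, -0.4]
finger_gap: 0.312
grasp_force: 58.8
```

```bash
python3 d.py Ba
```

```text
t 16.725 p [ 0.4693 -0.0936  0.0247] gap 0.312 tilt [ 0. -0.] yaw -8.8
Ba [ 0.001  -0.0005 -0.    ]
```

step_arm:
  deltas:
    - [[0,0,0],[0,0,0.0035],1]
    - [[0,0,0],[0,0,0],1]
    - [[0,0,0],[0,0,0],0.1]
    - [[0,0,0],[0,0,0],-0.1]
    - [[0,0,0],[0,0,0],-0.15]

```text
time_s: 17.35
position: [0.4691, -0.0936, 0.0209]
ee_rot: [-2.385, -2.045, 0.0]
contact_force: [-0.6, 0.5, 1.0]
finger_gap: 0.576
grasp_force: 0.0
```

step_arm:
  deltas:
    - [[0,0,0],[0,0,-0.03],-0.2]
    - [[0,0,0],[0,0,-0.05],-0.4]
    - [[0,0,0],[0,0,-0.06],-0.4]
    - [[0,0,0],[0,0,0],-0.4]

```text
time_s: 17.85
position: [0.4727, -0.0943, 0.1657]
ee_rot: [2.38, 2.041, 0.009]
contact_force: [1.0, 0.1, 1.0]
finger_gap: 0.7
grasp_force: 0.0
```

```bash
python3 d.py lacquer dropper;  python3 - <<'E'
from workcell import arm
import cv2
a=arm.get_image("scene")["pixels"][60:320,180:500]
cv2.imwrite("pics/s6.png",cv2.resize(a,None,fx=2.3,fy=2.3)[...,::-1])
E
```

```text
t 17.85 p [ 0.4727 -0.0943  0.1657] gap 0.7 tilt [ 0.009 -0.002] yaw -8.8
lacquer [0.3176 0.0763 0.0006]
dropper [ 3.537e-01 -2.090e-02 -3.000e-04]
```

View pics/s6.png

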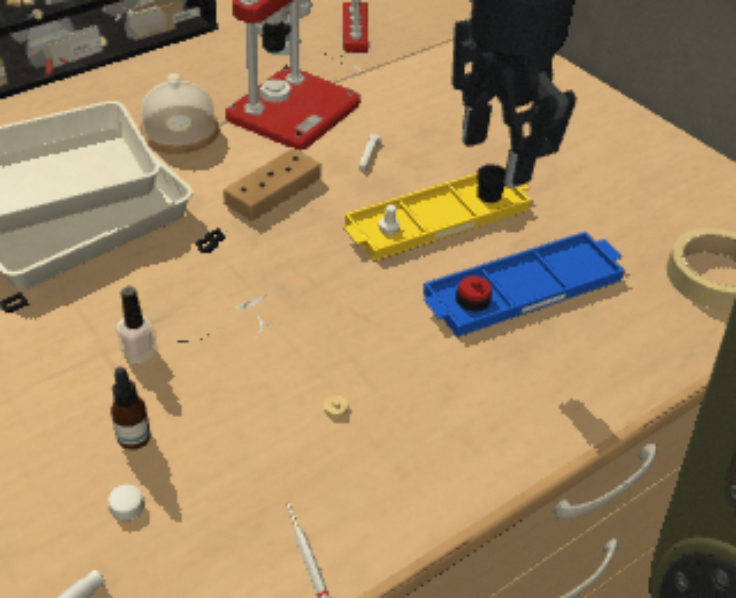

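The oil cup stands in the near blue compartment (crop 474,292), and both bottles, the barrel and the flat die are untouched. Next is the lacquer.

step_arm:
  deltas:
    - [[0,0,0],[0.0454,0.0109,0],-0.4]
    - [[0,0,0],[0.0454,0.0109,0],-0.4]
    - [[0,0,0],[0.0454,0.0109,0],-0.4]
    - [[0,0,0],[0.0454,0.0109,0],-0.4]
    - [[0,0,0],[0.0454,0.0109,0],-0.4]

```text
time_s: 18.52
position: [0.5569, 0.1237, 0.1589]
ee_rot: [-2.384, -2.044, 0.004]
contact_force: [-0.0, 0.0, -0.2]
finger_gap: 0.699
grasp_force: 0.0
```

step_arm:
  deltas:
    - [[0,0,0],[0.0454,0.0109,0],-0.4]
    - [[0,0,0],[0.0454,0.0109,0],-0.4]
    - [[0,0,0],[0,0,0.02],-0.4]
    - [[0,0,0],[0,0,0.02],-0.4]
    - [[0,0,0],[0,0,0],-0.4]

```text
time_s: 19.15
position: [0.5904, 0.2082, 0.1174]
ee_rot: [-2.383, -2.044, 0.01]
contact_force: [0.6, 0.0, -0.2]
finger_gap: 0.697
grasp_force: 0.0
```

```bash
python3 d.py lacquer
```

```text
t 19.15 p [0.5904 0.2082 0.1174] gap 0.697 tilt [-0.006 -0.002] yaw -8.7
lacquer [ 0.0008  0.0061 -0.    ]
```

step_arm:
  deltas:
    - [[0,0,0],[0.0005,0.004,0],-0.4]
    - [[0,0,0],[0,0,0.03],-0.4]
    - [[0,0,0],[0,0,0.03],-0.4]
    - [[0,0,0],[0,0,0.025],-0.4]
    - [[0,0,0],[0,0,0],-0.4]

```text
time_s: 19.77
position: [0.5961, 0.2081, 0.0348]
ee_rot: [-2.384, -2.044, 0.004]
contact_force: [0.5, 0.0, 0.5]
finger_gap: 0.7
grasp_force: 0.0
```

```bash
python3 d.py lacquer
```

```text
t 19.775 p [0.5961 0.2081 0.0348] gap 0.7 tilt [-0.003 -0.001] yaw -8.8
lacquer [-0.      0.0005 -0.    ]
```

step_arm:
  deltas:
    - [[0,0,0],[0,0,0.011],-0.4]
    - [[0,0,0],[0,0,0],-0.4]
    - [[0,0,0],[0,0,0],0.2]
    - [[0,0,0],[0,0,0],1]
    - [[0,0,0],[0,0,0],1]

```text
time_s: 20.4
position: [0.5979, 0.209, 0.0263]
ee_rot: [2.384, 2.045, 0.003]
contact_force: [-0.4, -1.0, 5.6]
finger_gap: 0.329
grasp_force: 58.9
```

step_arm:
  deltas:
    - [[0,0,0],[0,0,0],1]
    - [[0,0,0],[0,0,0],1]
    - [[0,0,0],[0,0,-0.03],1]
    - [[0,0,0],[0,0,-0.05],1]
    - [[0,0,0],[0,0,0],1]

```text
time_s: 21.02
position: [0.6004, 0.2099, 0.1097]
ee_rot: [2.382, 2.043, 0.012]
contact_force: [1.3, 0.4, -0.9]
finger_gap: 0.328
grasp_force: 59.6
```

```bash
python3 d.py Ym
```

```text
t 21.025 p [0.6004 0.2099 0.1097] gap 0.328 tilt [0.008 0.003] yaw -8.8
Ym [-0.3616  0.0493 -0.001 ]
```

step_arm:
  deltas:
    - [[0,0,0],[-0.0452,0.0062,0],1]
    - [[0,0,0],[-0.0452,0.0062,0],1]
    - [[0,0,0],[-0.0452,0.0062,0],1]
    - [[0,0,0],[-0.0452,0.0062,0],1]
    - [[0,0,0],[-0.0452,0.0062,0],1]

```text
time_s: 21.65
position: [0.5926, -0.0207, 0.1042]
ee_rot: [-2.384, -2.045, 0.001]
contact_force: [0.9, 0.2, -1.1]
finger_gap: 0.326
grasp_force: 59.5
```

step_arm:
  deltas:
    - [[0,0,0],[-0.0452,0.0062,0],1]
    - [[0,0,0],[-0.0452,0.0062,0],1]
    - [[0,0,0],[-0.0452,0.0062,0],1]
    - [[0,0,0],[0,0,0],1]
    - [[0,0,0],[0,0,0],1]

```text
time_s: 22.28
position: [0.5904, -0.1559, 0.1043]
ee_rot: [-2.384, -2.044, 0.001]
contact_force: [-0.8, 0.0, -0.6]
finger_gap: 0.332
grasp_force: 59.5
```

```bash
python3 d.py Ym
```

```text
t 22.275 p [ 0.5904 -0.1559  0.1043] gap 0.332 tilt [-0.001  0.001] yaw -8.8
Ym [ 0.0014  0.0034 -0.    ]
```

step_arm:
  deltas:
    - [[0,0,0],[0.001,0.003,0.025],1]
    - [[0,0,0],[0,0,0.025],1]
    - [[0,0,0],[0,0,0.012],1]
    - [[0,0,0],[0,0,0],1]
    - [[0,0,0],[0,0,0],1]

```text
time_s: 22.9
position: [0.5948, -0.1554, 0.0439]
ee_rot: [2.383, 2.045, 0.001]
contact_force: [-0.6, -0.6, -0.9]
finger_gap: 0.325
grasp_force: 59.5
```

```bash
python3 d.py Ym
```

```text
t 22.9 p [ 0.5948 -0.1554  0.0439] gap 0.325 tilt [ 0.001 -0.   ] yaw -8.7
Ym [ 0.0003 -0.0009 -0.    ]
```

step_arm:
  deltas:
    - [[0,0,0],[0,0,0.007],1]
    - [[0,0,0],[0,0,0.002],1]
    - [[0,0,0],[0,0,0],1]
    - [[0,0,0],[0,0,0],1]

```text
time_s: 23.4
position: [0.5941, -0.1557, 0.0343]
ee_rot: [2.385, 2.045, 0.0]
contact_force: [-1.3, 0.2, 3.1]
finger_gap: 0.326
grasp_force: 59.9
```

Contact with the floor shows at 3 N, so I release.

step_arm:
  deltas:
    - [[0,0,0],[0,0,0],0.2]
    - [[0,0,0],[0,0,0],0]
    - [[0,0,0],[0,0,0],-0.2]
    - [[0,0,0],[0,0,0],-0.3]
    - [[0,0,0],[0,0,-0.02],-0.3]

```text
time_s: 24.02
position: [0.5926, -0.1552, 0.0526]
ee_rot: [-2.383, -2.043, 0.003]
contact_force: [0.3, 1.2, 0.3]
finger_gap: 0.651
grasp_force: 0.0
```

step_arm:
  deltas:
    - [[0,0,0],[0,0,-0.04],-0.4]
    - [[0,0,0],[0,0,-0.05],-0.4]
    - [[0,0,0],[0,0,-0.04],-0.4]
    - [[0,0,0],[0,0,0],-0.4]

```text
time_s: 24.52
position: [0.5966, -0.1563, 0.1881]
ee_rot: [2.38, 2.041, 0.006]
contact_force: [-0.9, 0.4, 0.3]
finger_gap: 0.701
grasp_force: 0.0
```

```bash
python3 d.py dropper;  python3 - <<'E'
from workcell import arm
import cv2
a=arm.get_image("scene")["pixels"][60:320,180:500]
cv2.imwrite("pics/s7.png",cv2.resize(a,None,fx=2.3,fy=2.3)[...,::-1])
E
```

```text
t 24.525 p [ 0.5966 -0.1563  0.1881] gap 0.701 tilt [ 0.007 -0.002] yaw -8.8
dropper [ 0.3961 -0.1528 -0.0014]
```

View pics/s7.png

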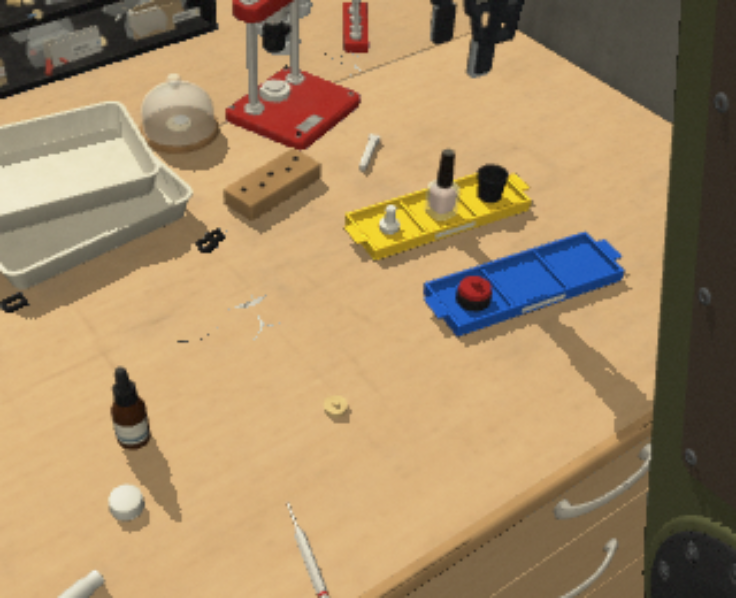

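The lacquer stands upright in the yellow middle compartment (crop 442,190). The dropper is last.

step_arm:
  deltas:
    - [[0,0,0],[0.044,-0.017,0],-0.4]
    - [[0,0,0],[0.044,-0.017,0],-0.4]
    - [[0,0,0],[0.044,-0.017,0],-0.4]
    - [[0,0,0],[0.044,-0.017,0],-0.4]
    - [[0,0,0],[0.044,-0.017,0],-0.4]

```text
time_s: 25.2
position: [0.5421, 0.076, 0.1823]
ee_rot: [-2.384, -2.044, 0.003]
contact_force: [1.0, 0.4, 0.2]
finger_gap: 0.7
grasp_force: 0.0
```

step_arm:
  deltas:
    - [[0,0,0],[0.044,-0.017,0],-0.4]
    - [[0,0,0],[0.044,-0.017,0],-0.4]
    - [[0,0,0],[0.044,-0.017,0],-0.4]
    - [[0,0,0],[0.044,-0.017,0],-0.4]
    - [[0,0,0],[0,0,0.03],-0.4]

```text
time_s: 25.82
position: [0.5033, 0.2626, 0.154]
ee_rot: [-2.38, -2.05, -0.004]
contact_force: [-0.4, -0.7, -0.2]
finger_gap: 0.699
grasp_force: 0.0
```

step_arm:
  deltas:
    - [[0,0,0],[0,0,0.02],-0.4]
    - [[0,0,0],[0,0,0],-0.4]
    - [[0,0,0],[0,0,0],-0.4]

```text
time_s: 26.2
position: [0.5031, 0.2589, 0.1339]
ee_rot: [-2.385, -2.045, 0.001]
contact_force: [1.0, 0.6, 1.2]
finger_gap: 0.699
grasp_force: 0.0
```

```bash
python3 d.py dropper
```

```text
t 26.2 p [0.5031 0.2589 0.1339] gap 0.699 tilt [-0.001 -0.   ] yaw -8.8
dropper [ 0.0001  0.0029 -0.    ]
```

step_arm:
  deltas:
    - [[0,0,0],[0,0.002,0.03],-0.4]
    - [[0,0,0],[0,0,0.03],-0.4]
    - [[0,0,0],[0,0,0.03],-0.4]
    - [[0,0,0],[0,0,0.007],-0.4]
    - [[0,0,0],[0,0,0],-0.4]

```text
time_s: 26.82
position: [0.5056, 0.2588, 0.0377]
ee_rot: [2.385, 2.045, 0.001]
contact_force: [-0.3, 0.4, 0.5]
finger_gap: 0.7
grasp_force: 0.0
```

step_arm:
  deltas:
    - [[0,0,0],[0,0,0.005],-0.4]
    - [[0,0,0],[0,0,0],-0.4]

```text
time_s: 27.08
position: [0.5057, 0.259, 0.0327]
ee_rot: [2.385, 2.045, 0.002]
contact_force: [-0.5, 0.3, 0.1]
finger_gap: 0.7
grasp_force: 0.0
```

```bash
python3 d.py dropper
```

```text
t 27.075 p [0.5057 0.259  0.0327] gap 0.7 tilt [0.001 0.001] yaw -8.8
dropper [-0.0004  0.0004  0.    ]
```

step_arm:
  deltas:
    - [[0,0,0],[0,0,0.006],-0.4]
    - [[0,0,0],[0,0,0],-0.4]
    - [[0,0,0],[0,0,0],0.2]
    - [[0,0,0],[0,0,0],1]
    - [[0,0,0],[0,0,0],1]

```text
time_s: 27.7
position: [0.5053, 0.2589, 0.0263]
ee_rot: [-2.385, -2.045, -0.0]
contact_force: [-0.1, 0.6, 2.5]
finger_gap: 0.306
grasp_force: 58.7
```

step_arm:
  deltas:
    - [[0,0,0],[0,0,0],1]
    - [[0,0,0],[0,0,0],1]
    - [[0,0,0],[0,0,-0.03],1]
    - [[0,0,0],[0,0,-0.05],1]
    - [[0,0,0],[0,0,0],1]

```text
time_s: 28.32
position: [0.5081, 0.2602, 0.1097]
ee_rot: [2.383, 2.044, 0.011]
contact_force: [-0.1, -0.4, 0.7]
finger_gap: 0.31
grasp_force: 59.2
```

```bash
python3 d.py Bm
```

```text
t 28.325 p [0.5081 0.2602 0.1097] gap 0.31 tilt [0.006 0.003] yaw -8.8
Bm [-0.4184  0.0139 -0.0016]
```

step_arm:
  deltas:
    - [[0,0,0],[-0.0418,0.0014,0],1]
    - [[0,0,0],[-0.0418,0.0014,0],1]
    - [[0,0,0],[-0.0418,0.0014,0],1]
    - [[0,0,0],[-0.0418,0.0014,0],1]
    - [[0,0,0],[-0.0418,0.0014,0],1]

```text
time_s: 28.95
position: [0.4794, 0.0498, 0.1049]
ee_rot: [-2.384, -2.045, 0.002]
contact_force: [0.7, 0.0, -0.6]
finger_gap: 0.309
grasp_force: 59.2
```

step_arm:
  deltas:
    - [[0,0,0],[-0.0418,0.0014,0],1]
    - [[0,0,0],[-0.0418,0.0014,0],1]
    - [[0,0,0],[-0.0418,0.0014,0],1]
    - [[0,0,0],[-0.0418,0.0014,0],1]
    - [[0,0,0],[-0.0418,0.0014,0],1]

```text
time_s: 29.58
position: [0.4545, -0.1577, 0.105]
ee_rot: [-2.384, -2.044, 0.001]
contact_force: [0.2, 0.4, -0.6]
finger_gap: 0.314
grasp_force: 59.2
```

step_arm:
  deltas:
    - [[0,0,0],[0,0,0],1]
    - [[0,0,0],[0,0,0],1]

```text
time_s: 29.82
position: [0.4547, -0.1561, 0.1052]
ee_rot: [-2.384, -2.044, 0.001]
contact_force: [0.3, 0.6, -0.5]
finger_gap: 0.309
grasp_force: 59.2
```

```bash
python3 d.py Bm
```

```text
t 29.825 p [ 0.4547 -0.1561  0.1052] gap 0.309 tilt [-0.001  0.001] yaw -8.8
Bm [ 0.0011  0.0032 -0.    ]
```

step_arm:
  deltas:
    - [[0,0,0],[0.001,0.003,0.025],1]
    - [[0,0,0],[0,0,0.025],1]
    - [[0,0,0],[0,0,0.012],1]
    - [[0,0,0],[0,0,0],1]
    - [[0,0,0],[0,0,0],1]

```text
time_s: 30.45
position: [0.4591, -0.1558, 0.0447]
ee_rot: [2.384, 2.045, 0.001]
contact_force: [-0.0, -0.2, 0.1]
finger_gap: 0.308
grasp_force: 59.2
```

```bash
python3 d.py Bm
```

```text
t 30.45 p [ 0.4591 -0.1558  0.0447] gap 0.308 tilt [ 0.001 -0.   ] yaw -8.7
Bm [ 0.0002 -0.0011 -0.    ]
```

step_arm:
  deltas:
    - [[0,0,0],[0,0,0.007],1]
    - [[0,0,0],[0,0,0.0025],1]
    - [[0,0,0],[0,0,0],1]
    - [[0,0,0],[0,0,0],1]

```text
time_s: 30.95
position: [0.4584, -0.156, 0.0345]
ee_rot: [2.385, 2.045, -0.0]
contact_force: [0.2, 0.1, -0.3]
finger_gap: 0.309
grasp_force: 59.2
```

step_arm:
  deltas:
    - [[0,0,0],[0,0,0.001],1]
    - [[0,0,0],[0,0,0],0.2]
    - [[0,0,0],[0,0,0],0]
    - [[0,0,0],[0,0,0],-0.3]
    - [[0,0,0],[0,0,0],-0.3]

```text
time_s: 31.58
position: [0.4584, -0.156, 0.0334]
ee_rot: [-2.385, -2.045, 0.0]
contact_force: [-0.5, -0.5, 0.2]
finger_gap: 0.651
grasp_force: 0.0
```

step_arm:
  deltas:
    - [[0,0,0],[0,0,-0.02],-0.3]
    - [[0,0,0],[0,0,-0.04],-0.4]
    - [[0,0,0],[0,0,-0.05],-0.4]
    - [[0,0,0],[0,0,-0.05],-0.4]
    - [[0,0,0],[0,0,0],-0.4]

```text
time_s: 32.2
position: [0.4612, -0.1569, 0.1976]
ee_rot: [2.38, 2.041, 0.006]
contact_force: [0.1, -0.5, -0.3]
finger_gap: 0.703
grasp_force: 0.0
```

step_arm:
  deltas:
    - [[0,0,0],[0.04,0,0],-0.4]
    - [[0,0,0],[0.05,0,0],-0.4]
    - [[0,0,0],[0.05,0,0],-0.4]
    - [[0,0,0],[0.05,0,0],-0.4]
    - [[0,0,0],[0.05,0,0],-0.4]

```text
time_s: 32.83
position: [0.4945, 0.0827, 0.1924]
ee_rot: [-2.384, -2.045, 0.002]
contact_force: [0.9, -0.2, -0.7]
finger_gap: 0.7
grasp_force: 0.0
```

step_arm:
  deltas:
    - [[0,0,0],[0.05,0,0],-0.4]
    - [[0,0,0],[0.05,0,0],-0.4]
    - [[0,0,0],[0,0,0],-0.4]
    - [[0,0,0],[0,0,0],-0.4]

```text
time_s: 33.33
position: [0.5095, 0.1797, 0.1924]
ee_rot: [-2.384, -2.046, 0.003]
contact_force: [0.4, -0.7, 0.7]
finger_gap: 0.698
grasp_force: 0.0
```

Run:
```python
from workcell import arm
from h import *
T=arm.get_image("top");S=arm.get_image("scene")
a=cv2.resize(T["pixels"][150:290,360:500],None,fx=4,fy=4);b=cv2.resize(S["pixels"][110:250,310:470],None,fx=4,fy=4)[:,:]
cv2.imwrite("pics/f1.png",a[...,::-1]);cv2.imwrite("pics/f2.png",b[...,::-1])
c=cloud(T)
for n,t,(px,py),h in(("dropper","B",(.458,-.1555),.09),("oil","B",(.469,-.0925),.026),("lacquer","Y",(.594,-.155),.079),("stem","Y",(.6035,-.092),.028),("loupe","Y",(.5845,-.218),.03)):
    m=(np.hypot(c[...,0]-px,c[...,1]-py)<.03)&(c[...,2]>.021)
    P=c[m];print(n,len(P),((P.min(0)+P.max(0))/2)[:2].round(4),"top",P[:,2].max().round(4),"expect",h+.008,"off",(((P.min(0)+P.max(0))/2)[:2]-[px,py]).round(4))
for n,(px,py) in dict(flat=(.447,.296),barrel=(.436,.095)).items():
    m=(np.hypot(c[...,0]-px,c[...,1]-py)<.04)&(c[...,2]>.006);P=c[m];print(n,len(P),((P.min(0)+P.max(0))/2).round(3) if len(P) else "")
```

```text
dropper 187 [ 0.4579 -0.1532] top 0.0981 expect 0.098 off [-0.0001  0.0023]
oil 172 [ 0.4672 -0.0944] top 0.0382 expect 0.034 off [-0.0018 -0.0019]
lacquer 231 [ 0.591  -0.1559] top 0.0891 expect 0.087 off [-0.003  -0.0009]
stem 28 [ 0.6018 -0.0924] top 0.0382 expect 0.036000000000000004 off [-0.0017 -0.0004]
loupe 116 [ 0.5849 -0.2194] top 0.0411 expect 0.038 off [ 0.0004 -0.0014]
flat 0 
barrel 3647 [0.433 0.109 0.716]
```

View pics/f1.png

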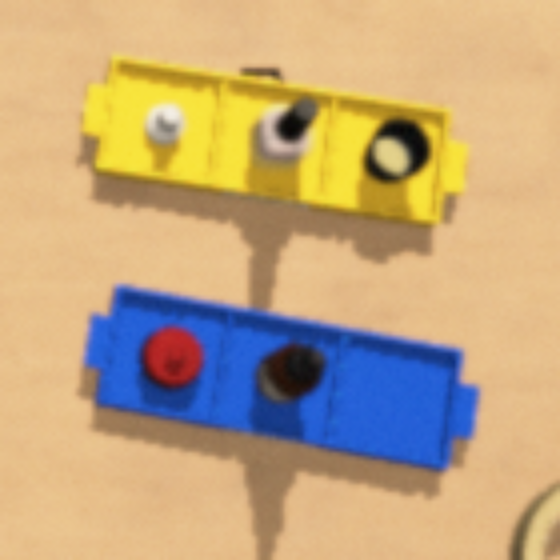

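View pics/f2.png

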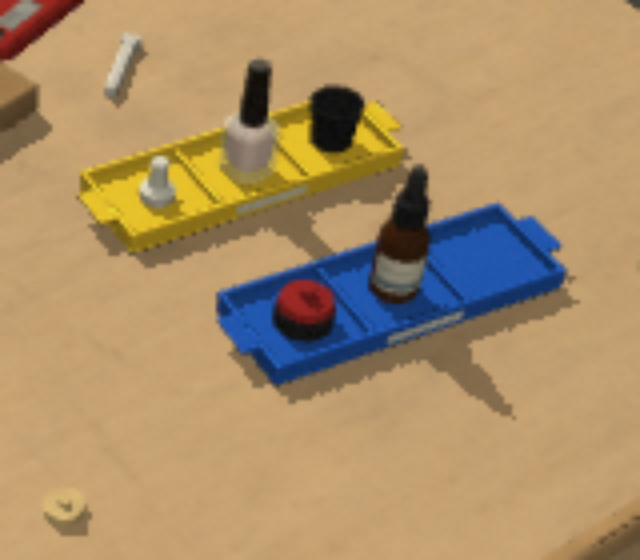

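Both views show all five pieces standing in the right compartments. As the dropper appears to lean slightly, I check the bottles' axes with a number before handing in.

Run:
```python
from workcell import arm
from h import *
for v in("top","scene"):
    c=cloud(arm.get_image(v))
    for n,p,zc,zb in(("dropper",(.458,-.1555),.075,(.02,.052)),("lacquer",(.593,-.155),.065,(.02,.05)),("loupe",(.5845,-.218),.034,(.018,.03)),("oil",(.468,-.094),.03,(.014,.022))):
        r=np.hypot(c[...,0]-p[0],c[...,1]-p[1])<.025;z=c[...,2]
        f=lambda P:((P.min(0)+P.max(0))/2)[:2].round(4) if len(P)>3 else None
        print(v,n,"top",f(c[r&(z>zc)]),"body",f(c[r&(z>zb[0])&(z<zb[1])]),"ztop",np.ptp(c[r&(z>zc)][:,2]).round(4))
```

```text
top dropper top [ 0.4592 -0.154 ] body [ 0.4577 -0.1523] ztop 0.0244
top lacquer top [ 0.5917 -0.1553] body [ 0.5913 -0.1556] ztop 0.0224
top loupe top [ 0.5842 -0.2188] body [ 0.5846 -0.2194] ztop 0.007
top oil top [ 0.466  -0.0944] body [ 0.4676 -0.094 ] ztop 0.0051
scene dropper top [ 0.4578 -0.1539] body [ 0.4569 -0.1524] ztop 0.0229
scene lacquer top [ 0.5906 -0.1543] body [ 0.591  -0.1537] ztop 0.0233
scene loupe top [ 0.5849 -0.2196] body [ 0.5841 -0.2191] ztop 0.0054
scene oil top [ 0.4678 -0.0946] body [ 0.4643 -0.09  ] ztop 0.0054
```

Everything is upright to within 2 mm over the height, so I hand in.

```bash
python3 -c "
from workcell import arm
print(arm.close_job())"
```

```text
the job is handed in; nothing more can be done
None
```

Both kits are made up and handed in at about 33 s: all five pieces measured upright and within about 3 mm of their compartment centres. The flat die and the barrel were left alone; the last pictures show the barrel in place, but the arm hid the flat die, last seen unmoved before the dropper pick.

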